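# Seat the spare roll in the bench rolling mill

## Task

Take the steel roll from its wooden rest and lower it between the cheeks of the small rolling mill, one journal in each open slot. Press it down until both ends are fully home and level, bed it with a steady downward push of about 15 N (never more than 18 N) for about a second, then let go. Do not drop it in, and leave the other things on the bench where they are.

Things in the scene. Friction and masses are not known exactly. Their poses are not given: they have to be found in the camera images.
- mill: Small grey rolling-mill frame bolted to the bench, 100 (x) by 150 (y) by 85 (z) mm; origin under the centre of its base plate (15 mm thick), z up. Two upright cheeks, 14 mm thick and 62 mm wide in x, stand at y = -40 and +40 mm (66 mm clear between them), each with a vertical slot open at the top; the seated roll's axis runs along y
- mill_slot_p (a point): Top of the slot in the +y cheek, at x = 0, y = +40, z = 85 mm of the mill. The slot is 26 mm wide at the top edge, narrowing at 45 degrees to 14 mm at z = 79. In it a brass bearing shoe drags stiffly: it starts 3 to 8 mm above its home (independently of the other one), stays there under the roll's weight and slides down under about 4.5 N
- mill_slot_n (a point): Top of the like slot, with its own shoe, in the -y cheek, at x = 0, y = -40, z = 85 mm of the mill
- mill_home (a point): Point on the mill's centre line 60 mm above the underside of its base: the seated roll's centre lies within 7 mm above or below it, for an adjusting screw under the seats was left anywhere in that range and does not show. The screw carries a sprung yoke with both shoes: past about 8 N of load the shoes, even when home on the yoke, also sink a mm or two and rise again when let go
- rest: Pale wooden rest fixed to the bench, 70 by 110 by 46 mm, origin under its centre; two notched blocks 12 mm thick at y = -42 and +42 mm carry the roll's journals, the axis along y, 45 mm above the bench; the notches are 7 mm deep
- roll: Bare steel roll, about 0.45 to 0.6 kg: cylinder 36 mm diameter, 62 mm long, with a journal 12 mm diameter and 21 mm long on each end (104 mm overall). Origin at its centre on the axis, y along the axis; it may go in either way round. Can be gripped across its diameter from above at mid-length
- roll_end_a (a point): Point on the roll's axis in the middle of one journal, 45 mm from the roll's centre (+y)
- roll_end_b (a point): Point on the roll's axis in the middle of the other journal, 45 mm from the roll's centre (-y)
- loupe: Bystander: black folding loupe, 60 by 28 by 22 mm, origin under the lens
- graver: Bystander: engraving tool 105 mm long with mushroom handle lying on a cork, along its x from the handle end
- jar: Bystander: small glass jar, 48 mm diameter, 60 mm tall, origin under its centre
- ballvise: Bystander: round steel engraver's vise, 80 mm diameter, 60 mm tall, origin under its centre
There are look-alikes about, which are no part of the job. What is shaped like the roll but turquoise is not meant.

How it is judged:
By the outcome, as a careful person would: the job done as asked, in the order asked, and still so for the second after the job is handed in, with the robot touching nothing.
It also fails if it takes over 64 s, if anything falls off the work surface, if the arm or the gripper's body presses on something with over 40 N, if the wrist force passes 120 N, or if a joint passes its speed limit or range.

## Robot

A 6-joint arm with a two-finger parallel gripper is mounted at the origin on the work surface. World frame = base frame: x ahead of the robot, y to its left, z up, the work surface at z = 0. Lengths are in m, angles in rad, forces in N, time in s.
With the tool pointing down it reaches from about 0.35 to 1 m from the base axis. Payload 7.1 kg.
Tool frame: the origin (TCP) lies on the centre line of the jaws, within the pads' length; the fingertips stand 22 mm ahead of it and the grasp point (between the pads) lies 3 mm ahead of it; z points along the fingers, y is the line along which they close (so a half turn about z gives the same grasp; the last joint's range is limited). The gripper opens to 85 mm and grips with 20 to 120 N. Pads are 22 mm wide; open, the fingers measure 114 mm over their backs; the gripper's body (76 mm by 85 mm) begins 54 mm behind the grasp point. The pads swing forward as they close: fully open they stand 13 mm farther back than shut.
Start: joints at [-1.171, 0.423, 1.63, -0, 1.089, -0.019], TCP at [0.254, -0.571, 0.253] pointing down, gripper open.
Joint ranges: [-3, 3], [-0.9, 2.11], [0.09, 2.58], [-1.31, 4.45], [0.11, 2.69], [-2.54, 2.54]. Speed limits (rad/s): [2.39, 2.39, 3.01, 3.14, 3.14, 3.14].

## Interface

Orientations are given as a unit quaternion [w, x, y, z].
In Python, from rig import env gives the robot as it stands.
- The arm moves only by the shell command python3 -m jog 'ROWS' [FORCE]. ROWS is a JSON list of rows, 1 to 5 of them, each an object with the fields tx, ty, tz (the shift in normalised numbers (1 is 500 mm)), yaw (a turn about the tool's z in normalised numbers (1 is 4 rad)), finger_gap (the finger opening in m); a field left out counts as zero (the opening has to be given); each row shifts and turns the commanded pose from where the row before left it, along the tool's axes as they then stand; what a row does not reach is not made up. A row lasts 1/12 s, in which the tool goes at most 0.0417 m and 0.125 rad, less where a joint would pass 70% of its speed; a pose out of reach is approached as far as the arm can. The fingers move at their own pace and stop on an object; FORCE is the grip in N (left out, the last holds). Time passes only in rows, so rows that do not move let the fingers close. It prints the time, the measured TCP pose, the force, the opening and the grip force at its end. Input that does not fit is refused with a message, and nothing moves.
- env.get_obs(): the state, without advancing time (a new reading comes with each control period).
- env.camera(name): name is "scene" or "side" or "wrist"; returns the picture (400x640x3 uint8, red, green, blue); there is no depth.
- env.camera_params(name): a dict with "vertical_fov" (degrees; the focal length in pixels is half the picture's height over the tangent of half this angle, whatever the lens; pixels are square), "cx", "cy" (the principal point, pixels), "R" (3x3) and "t" (3): a world point X has camera coordinates R X + t. Camera axes: x right, y down, z forward; pixel columns grow to the right and rows downward; lengths in m; the calibration is good to about 2 mm. A picture is of the moment at which its call begins: read the wrist's pose just before it. camera_params takes no time and is no camera call; for the wrist camera it gives the pose at the moment of the call.
- env.hand_in(): hands the job in; it is judged then, once.
Trained networks look in the newest picture that a camera, given by its name, has taken for a name from the list of things; names that differ only in an ending like _2 or _b are one class to them, and where a whole thing is asked for, a point or a joint stands for the part that bears it (a point fixed in the world has none). Each returns a list of dicts, best first, with "confidence" (0 to 1); they miss things now and then, are a little off and sometimes report something else, mostly with a low value. They report only what shows in the picture. A call takes as long as a camera call. They do not tell look-alikes from the thing itself.
- env.cut_out(name, camera): "mask" (400x640 bool, what is visible of it).
- env.tip_of(name, camera): "position" ([x, y, z] in m, in the coordinates of the camera as it stood for that picture, good to about 4 mm: a listed point, or the origin of a listed thing).
The state is a dict: "time_s": time; "joints": joint angles; "joint_vel": joint speeds; "joint_torque": joint torques, N m; "tcp_pos": TCP position; "eef_rot": TCP orientation; "ft_force": force on the tool from outside, world axes, zero at the start; "moment": the same for the moment, N m; "finger_gap": finger opening in m; "gripper_force": force on a finger pad.
Only numpy, scipy, OpenCV 4.12 (cv2) and the standard library are available. Lean on these libraries where they do the work, as an engineer would, in place of code of your own. Each camera call takes 0.05 s, during which the arm holds its last target. There are 200 camera calls.

## Working session

There is one attempt and no reset: what is moved stays moved. The work goes in short steps, Python scripts to look and compute and a shell command to move; the robot and the scene stay as the last step left them, time stands still between calls to the robot, and variables do not carry over. Pictures are saved under pics/ and viewed, at most 10 in all, crops included, and the job is handed in when it is done.

```bash
ls; mkdir -p pics
cat > h.py <<'E'
import numpy as np, cv2
from rig import env
def K(p):
    f=200/np.tan(np.radians(p["vertical_fov"])/2); return f,p["cx"],p["cy"]
def proj(p,X):
    f,cx,cy=K(p); c=np.array(p["R"])@np.array(X)+np.array(p["t"]); return cx+f*c[0]/c[2],cy+f*c[1]/c[2]
def world(p,c): return np.array(p["R"]).T@(np.array(c)-np.array(p["t"]))
def save(n,img): cv2.imwrite("pics/"+n,img[:,:,::-1])
E
python3 - <<'E'
from h import *
o=env.get_obs();print({k:np.round(v,3).tolist() for k,v in o.items()})
ims=[]
for c in ["scene","side"]:
    im=env.camera(c);p=env.camera_params(c);save(c+"0.png",im)
    print(c,p["vertical_fov"],np.round(world(p,[0,0,0]),3))
    for n in ["mill","mill_slot_p","mill_slot_n","rest","roll","roll_end_a","loupe","graver","jar","ballvise"]:
        for d in env.tip_of(n,c)[:3]:
            w=world(p,d["position"]);print(n,round(d["confidence"],2),np.round(w,3),np.round(proj(p,w)))
E
```

```text
pics
{'time_s': 0.0, 'joints': [-1.171, 0.424, 1.631, 0.0, 1.089, -0.019], 'joint_vel': [-0.0, -0.001, -0.001, -0.0, -0.001, 0.001], 'joint_torque': [0.003, -55.737, -28.174, 0.0, 0.007, -0.0], 'tcp_pos': [0.254, -0.57, 0.253], 'eef_rot': [-0.001, 0.978, 0.208, -0.0], 'ft_force': [-0.131, 0.191, 0.272], 'moment': [-0.021, 0.035, 0.003], 'gripper_force': 0.0, 'finger_gap': 0.085}
scene 50.12680398740133 [1.248 0.051 0.709]
mill 0.69 [ 0.536 -0.156 -0.001] [256. 199.]
mill_slot_p 0.92 [ 0.529 -0.192  0.087] [236. 168.]
mill_slot_p 0.8 [ 0.553 -0.118  0.084] [268. 178.]
mill_slot_n 0.92 [ 0.529 -0.192  0.087] [236. 168.]
mill_slot_n 0.8 [ 0.553 -0.118  0.084] [268. 178.]
rest 0.82 [0.55  0.164 0.001] [392. 209.]
rest 0.3 [0.547 0.118 0.043] [373. 194.]
roll 0.97 [0.523 0.326 0.021] [463. 197.]
roll 0.85 [0.418 0.211 0.019] [409. 166.]
roll 0.61 [0.549 0.161 0.042] [393. 195.]
roll_end_a 0.98 [0.547 0.116 0.043] [373. 194.]
roll_end_a 0.94 [0.375 0.194 0.017] [401. 156.]
roll_end_a 0.79 [0.524 0.282 0.017] [444. 198.]
loupe 0.66 [ 0.719  0.062 -0.   ] [346. 266.]
graver 0.66 [ 0.73  -0.1
[... 202 characters left out ...]
mill_slot_p 0.98 [ 0.532 -0.194  0.084] [398. 162.]
mill_slot_p 0.6 [ 0.551 -0.119  0.082] [378. 176.]
mill_slot_n 0.98 [ 0.532 -0.194  0.084] [398. 162.]
mill_slot_n 0.6 [ 0.551 -0.119  0.082] [378. 176.]
rest 0.56 [ 0.55  0.16 -0.  ] [320. 280.]
roll 0.95 [0.526 0.326 0.014] [285. 347.]
roll 0.93 [0.415 0.214 0.013] [368. 325.]
roll 0.66 [0.551 0.161 0.043] [319. 267.]
roll_end_a 0.98 [0.373 0.195 0.016] [394. 326.]
roll_end_a 0.89 [0.552 0.115 0.044] [330. 252.]
roll_end_a 0.78 [0.551 0.205 0.041] [307. 283.]
loupe 0.57 [ 0.722  0.059 -0.001] [279. 222.]
loupe 0.45 [ 0.772  0.273 -0.003] [201. 277.]
graver 0.77 [ 0.734 -0.185 -0.005] [324. 168.]
jar 0.81 [ 0.771  0.272 -0.003] [202. 277.]
```

View pics/scene0.png

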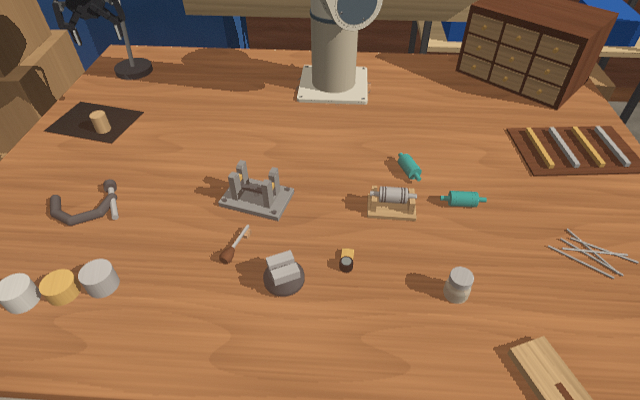

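Run:
```python
import cv2
a=cv2.imread("pics/scene0.png")[140:240,340:490];b=cv2.imread("pics/side0.png")[220:370,250:420]
a=cv2.resize(a,(600,400),interpolation=cv2.INTER_CUBIC)[:,:395];
a=cv2.resize(cv2.imread("pics/scene0.png")[145:235,350:490],(392,252));b=cv2.resize(b,(400,353))[:252+101]
import numpy as np
c=np.zeros((353,792,3),np.uint8);c[:252,:392]=a;c[:,392:]=b;cv2.imwrite("pics/crop1.png",c)
```

```text
(no output)
```

View pics/crop1.png

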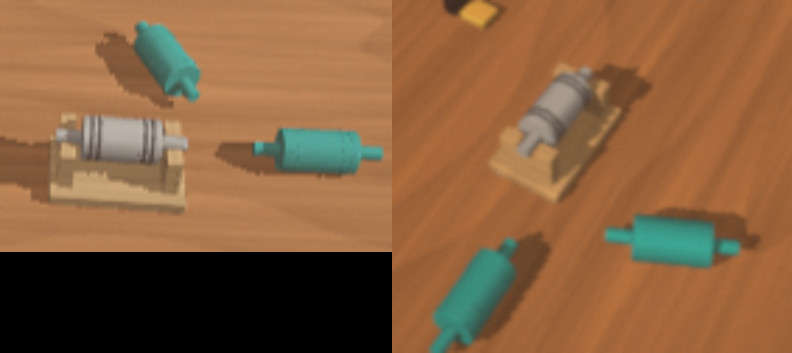

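Candidates are the steel roll on the rest at (393,195), a turquoise roll at (409,166) and another at (463,198). The crop confirms that the bare steel one on the pale rest is the one I want. The mill is at (256,199). I'll turn first, then fly towards the mill and look with the wrist camera.

The rows are not in the units I measure in: shifts go in shares of 500 mm and turns go in shares of 4 rad. I convert before sending: -0.125 rad is -0.0313.

```bash
python3 -m jog '[{"yaw": -0.0313, "finger_gap": 0.085}, {"yaw": -0.0313, "finger_gap": 0.085}, {"yaw": -0.0313, "finger_gap": 0.085}, {"yaw": -0.0313, "finger_gap": 0.085}, {"yaw": -0.0313, "finger_gap": 0.085}]' 40 | tail -1
python3 -m jog '[{"yaw": -0.0313, "finger_gap": 0.085}, {"yaw": -0.0313, "finger_gap": 0.085}, {"yaw": -0.0313, "finger_gap": 0.085}, {"yaw": -0.0313, "finger_gap": 0.085}, {"yaw": -0.0068, "finger_gap": 0.085}]' | tail -1
python3 -m jog '[{"tx": 0.062, "ty": 0.0476, "finger_gap": 0.085}, {"tx": 0.062, "ty": 0.0476, "finger_gap": 0.085}, {"tx": 0.062, "ty": 0.0476, "finger_gap": 0.085}, {"tx": 0.062, "ty": 0.0476, "finger_gap": 0.085}, {"tx": 0.062, "ty": 0.0476, "finger_gap": 0.085}]' |tail -1
python3 -m jog '[{"tx": 0.062, "ty": 0.0476, "finger_gap": 0.085}, {"tx": 0.062, "ty": 0.0476, "finger_gap": 0.085}, {"tx": 0.062, "ty": 0.0476, "finger_gap": 0.085}, {"tx": 0.062, "ty": 0.0476, "finger_gap": 0.085}, {"tx": 0.062, "ty": 0.0476, "finger_gap": 0.085}]' |tail -1
python3 -m jog '[{"tx": 0.062, "ty": 0.0476, "finger_gap": 0.085}, {"tx": 0.062, "ty": 0.0476, "finger_gap": 0.085}, {"finger_gap": 0.085}, {"finger_gap": 0.085}]'
cat > look.py <<'E'
from h import *
import sys
p=env.camera_params("wrist");im=env.camera("wrist");save(sys.argv[1]+".png",im)
o=env.get_obs();print("tcp",np.round(o["tcp_pos"],4),np.round(o["eef_rot"],4),"cam",np.round(world(p,[0,0,0]),3),"fwd",np.round(np.array(p["R"])[2],2))
for n in sys.argv[2:]:
    for d in env.tip_of(n,"wrist")[:4]:
        w=world(p,d["position"]);print(n,round(d["confidence"],2),np.round(w,4),np.round(proj(p,w)))
E
python3 look.py w1 mill mill_slot_p mill_home
```

```text
gripper_force: 0.0
gripper_force: 0.0
gripper_force: 0.0
gripper_force: 0.0
time_s: 3.1
tcp_pos: [0.5408, -0.1972, 0.2533]
eef_rot: [0.0, 0.706, 0.708, -0.0]
ft_force: [0.4, -0.5, -0.0]
finger_gap: 0.0847
gripper_force: 0.0
tcp [ 0.54   -0.1983  0.2532] [-1.000e-04  7.064e-01  7.078e-01 -2.000e-04] cam [ 0.54  -0.115  0.374] fwd [ 0.   -0.32 -0.95]
mill 0.88 [ 0.5355 -0.1558  0.0034] [321. 124.]
mill_slot_p 0.81 [ 0.5319 -0.1971  0.0831] [316. 183.]
mill_slot_p 0.73 [ 0.5485 -0.1142  0.0871] [336.  81.]
mill_home 0.69 [ 0.5369 -0.1515  0.0619] [322. 126.]
```

View pics/w1.png

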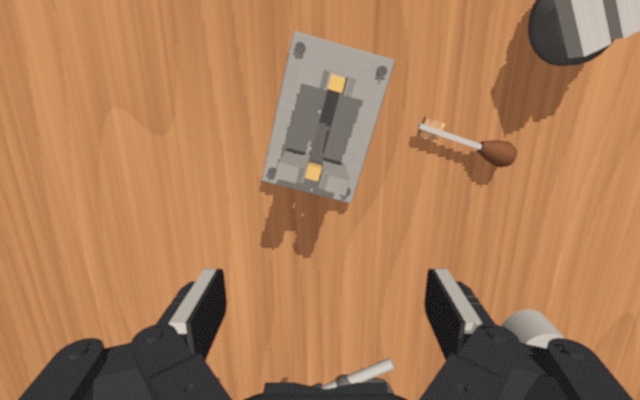

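The mill shows square on: plate corners at about (295,31), (393,60), (352,202) and (263,180), with brass shoes at (336,84) and (313,172). I'll take a second view further along, then measure the brass and the plate.

```bash
cat > brass.py <<'E'
from h import *
def ray(p,uv):
    f,cx,cy=K(p);R=np.array(p["R"]);d=R.T@np.array([(uv[0]-cx)/f,(uv[1]-cy)/f,1]);return world(p,[0,0,0]),d
def on(p,uv,z):
    o,d=ray(p,uv);return o+d*(z-o[2])/d[2]
def tri(a,b):
    A=np.zeros((3,3));v=np.zeros(3)
    for o,d in (a,b):
        d=d/np.linalg.norm(d);M=np.eye(3)-np.outer(d,d);A+=M;v+=M@o
    X=np.linalg.solve(A,v);return X
def blobs(im,cond,amin=60):
    m=cond(im.astype(int)).astype(np.uint8);n,l,s,c=cv2.connectedComponentsWithStats(m)
    return [(c[i],s[i]) for i in range(1,n) if s[i,4]>amin]
yel=lambda a:(a[:,:,0]>180)&(a[:,:,1]>130)&(a[:,:,2]<110)&(a[:,:,0]-a[:,:,1]<75)
E
python3 - <<'E'
from brass import *
p=env.camera_params("wrist");im=env.camera("wrist")
for c,s in blobs(im,yel): print(c,s,on(p,c,.06))
q=[on(p,u,.015) for u in [(295,31),(393,60),(352,202),(263,180)]];print(np.round(q,4))
import pickle;pickle.dump((p,[c for c,s in blobs(im,yel)]),open("v1.pkl","wb"))
E
python3 -m jog '[{"tx": 0.06, "finger_gap": 0.085}, {"tx": 0.06, "finger_gap": 0.085}, {"tx": 0.04, "finger_gap": 0.085}, {"finger_gap": 0.085}, {"finger_gap": 0.085}]'
python3 - <<'E'
from brass import *
import pickle
p=env.camera_params("wrist");im=env.camera("wrist");save("w2.png",im)
p1,b1=pickle.load(open("v1.pkl","rb"));b2=[c for c,s in blobs(im,yel)];print(b2)
for a in b1:
  for b in b2: print(a,b,np.round(tri(ray(p1,a),ray(p,b)),4))
for n in ["mill_slot_p","mill","mill_home"]:
    for d in env.tip_of(n,"wrist")[:3]:
        w=world(p,d["position"]);print(n,round(d["confidence"],2),np.round(w,4),np.round(proj(p,w)))
d=env.cut_out("mill","wrist")[0];m=d["mask"];print(d["confidence"],m.sum())
E
```

```text
[142.08026815 175.601485  ] [    0     0   306   400 84579] [ 0.36937416 -0.19902926  0.06      ]
[302.17607223  15.64785553] [286   0  37  49 886] [ 0.52003908 -0.06709244  0.06      ]
[350.61916342  20.85068093] [ 324    0   51   49 2056] [ 0.5589696 -0.070917   0.06     ]
[391.5379297  224.29314725] [  300     0   165   400 31097] [ 0.60231114 -0.24789563  0.06      ]
[467.90865094  72.05747126] [ 453    0   31  136 1653] [ 0.658384   -0.10982573  0.06      ]
[496.71848138  59.82951289] [ 474    0   59  139 2792] [ 0.68112012 -0.10031213  0.06      ]
[383.67241379  35.26724138] [380  16   8  37 116] [ 0.58613344 -0.0815382   0.06      ]
[573.73343593 212.89689192] [  461    28   179   372 36389] [ 0.77567962 -0.23641552  0.06      ]
[392.10655738  42.57377049] [387  30  13  25 122] [ 0.59332973 -0.0870063   0.06      ]
[279.61  70.39] [278  50   5  41 100] [ 0.50016513 -0.10823428  0.06      ]
[401.12048193  89.73493976] [397  77   9  28  83] [ 0.60320702 -0.12389979  0.06      ]
[443.37974684 137.86075949] [435 134  17  10  79] [ 0.64359813 -0.16484527  0.06      ]
[461.08108108 
[... 12733 characters left out ...]
486  383.16510903] [338.62857143 170.02857143] [ 0.5556 -0.0603  0.3966]
[  4.3364486  383.16510903] [317.28571429 244.47619048] [ 0.5519 -0.0664  0.384 ]
[  4.3364486  383.16510903] [311.54106776 346.32546201] [ 0.5403 -0.0907  0.3588]
[  4.3364486  383.16510903] [  5.19329897 380.82216495] [6.4183 5.1246 5.4107]
mill_slot_p 0.7 [ 0.5468 -0.1135  0.0876] [335. 178.]
mill_slot_p 0.69 [ 0.531  -0.1973  0.0862] [317. 265.]
mill_slot_p 0.53 [ 0.7699 -0.0603  0.0018] [550. 106.]
mill 0.92 [ 0.5367 -0.1558  0.0014] [323. 195.]
mill 0.48 [ 0.5313 -0.1937  0.0882] [317. 263.]
mill_home 0.9 [ 0.5384 -0.151   0.0619] [325. 209.]
mill_home 0.26 [ 7.290e-01 -1.897e-01  2.000e-04] [491. 222.]
0.94 12962
```

View pics/w2.png

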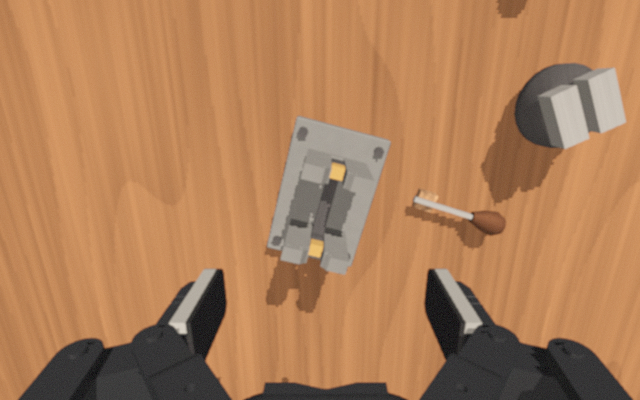

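View w2 shows the mill again, with brass shoes at (337,172) and (316,248) and the plate's upper corners at (299,118) and (389,141). I'll fit a simple mill model to the masks from all three cameras.

```bash
cat > fit.py <<'E'
from h import *
from scipy.optimize import minimize
from itertools import product
def box(a,b,c,d,e,f): return np.array(list(product((a,b),(c,d),(e,f))))/1000
MILL=[box(-50,50,-75,75,0,15)]+[box(s*7,s*31,y-7,y+7,15,79) for s in(-1,1) for y in(-40,40)]+[box(s*13,s*31,y-7,y+7,79,85) for s in(-1,1) for y in(-40,40)]
def cyl(r,y0,y1): 
    t=np.linspace(0,2*np.pi,24);return np.array([[r*np.cos(a),y,r*np.sin(a)] for a in t for y in(y0,y1)])/1000
ROLL=[cyl(18,-31,31),cyl(6,-52,-31),cyl(6,31,52)]
def rend(p,parts,x):
    m=np.zeros((400,640),np.uint8);S=4
    c,s=np.cos(x[2]),np.sin(x[2]);Rz=np.array([[c,-s,0],[s,c,0],[0,0,1]])
    for P in parts:
        W=P@Rz.T+np.array([x[0],x[1],x[3] if len(x)>3 else 0])
        uv=np.array([proj(p,w) for w in W],np.float32)
        cv2.fillConvexPoly(m,np.round(cv2.convexHull(uv)*16).astype(np.int32),255,cv2.LINE_AA,4)
    return m/255.
def fit(views,parts,x0):
    x0=np.array(x0,float);sc=np.array([.004,.004,.05,.004][:len(x0)])
    def cost(q):
        x=x0+q*sc;t=0
        for p,m in views:
            r=rend(p,parts,x);t+=1-np.minimum(r,m).sum()/np.maximum(r,m).sum()
        return t/len(views)
    n=len(x0);r=minimize(cost,np.zeros(n),method="Nelder-Mead",options=dict(initial_simplex=np.vstack([np.zeros(n),np.eye(n)])-.3,xatol=.01,fatol=1e-5,maxiter=150))
    return x0+r.x*sc,r.fun
def mask(n,c,near):
    p=env.camera_params(c);u=np.array(proj(p,near)).round().astype(int)
    L=[d for d in env.cut_out(n,c) if d["mask"][u[1]-6:u[1]+7,u[0]-6:u[0]+7].any()]
    return (p,L[0]["mask"].astype(float)) if L else None
E
python3 - <<'E'
from fit import *
import pickle
V={c:mask("mill",c,[.5375,-.1556,.015]) for c in["wrist","scene","side"]}
pickle.dump(V,open("mv.pkl","wb"))
for k in V:
  if V[k]: print(k,fit([V[k]],MILL,[.5375,-.1556,-.262]))
print(fit([v for v in V.values() if v],MILL,[.5375,-.1556,-.262]))
V=[mask("roll",c,[.55,.161,.045]) for c in["scene","side"]]
for v in V:
  if v: print(v[1].sum(),fit([v],ROLL,[.55,.161,0.,.045]))
print(fit([v for v in V if v],ROLL,[.55,.161,0.,.045]))
E
```

```text
wrist (array([ 0.53962752, -0.15520726, -0.25658181]), np.float64(0.026426440596986622))
scene (array([ 0.53789163, -0.15359411, -0.23760248]), np.float64(0.06292886773357664))
side (array([ 0.53983829, -0.1555284 , -0.23407417]), np.float64(0.08210143204937992))
(array([ 0.53944573, -0.15468612, -0.25246168]), np.float64(0.060997212792177215))
542.0 (array([ 0.54795704,  0.16089168, -0.05527098,  0.04230352]), np.float64(0.15319297643279295))
605.0 (array([ 0.58204413,  0.10587008, -0.02728916, -0.03172895]), np.float64(0.07570844406823951))
(array([ 0.55035155,  0.15936508, -0.02697553,  0.04413143]), np.float64(0.17720137498794153))
```

In the tool's units: 0.04 m is 0.08, 0.001 m is 0.002.

```bash
python3 -m jog '[{"tx": 0.08, "ty": 0.002, "finger_gap": 0.085}, {"tx": 0.08, "ty": 0.002, "finger_gap": 0.085}, {"tx": 0.08, "ty": 0.002, "finger_gap": 0.085}, {"tx": 0.08, "ty": 0.002, "finger_gap": 0.085}, {"tx": 0.08, "ty": 0.002, "finger_gap": 0.085}]' |tail -1
python3 -m jog '[{"tx": 0.08, "ty": 0.002, "finger_gap": 0.085}, {"ty": 0.009, "finger_gap": 0.085}, {"finger_gap": 0.085}]' |tail -1
cat > rl.py <<'E'
from fit import *
import pickle,sys,os
im=env.camera("wrist");save(sys.argv[1]+".png",im)
o=env.get_obs();print("tcp",np.round(o["tcp_pos"],4),np.round(o["eef_rot"],4))
v=mask("roll","wrist",[.55,.16,.045])
V=pickle.load(open("rv.pkl","rb")) if os.path.exists("rv.pkl") else []
if v:
    V.append(v);print(v[1].sum(),fit([v],ROLL,[.55,.161,0.,.045]))
    pickle.dump(V,open("rv.pkl","wb"))
if len(V)>1: print("both",fit(V,ROLL,[.55,.161,0.,.045]))
for n in["roll","rest","roll_end_a"]:
    for d in env.tip_of(n,"wrist")[:4]:
        print(n,round(d["confidence"],2),np.round(world(v[0],d["position"]),4))
E
python3 rl.py r1
python3 -m jog '[{"tx": 0.07, "finger_gap": 0.085}, {"tx": 0.05, "finger_gap": 0.085}, {"finger_gap": 0.085}, {"finger_gap": 0.085}]' |tail -1
python3 rl.py r2
```

```text
gripper_force: 0.0
gripper_force: 0.0
tcp [0.5504 0.1217 0.2532] [ 1.000e-04  7.064e-01  7.079e-01 -1.000e-04]
3238.0 (array([ 0.54981892,  0.15702692, -0.0335765 ,  0.03350133]), np.float64(0.04908350878509227))
roll 0.66 [0.4177 0.2081 0.0194]
roll 0.59 [0.5534 0.1568 0.0484]
roll_end_a 0.95 [0.5431 0.1126 0.0516]
roll_end_a 0.92 [0.553  0.2034 0.0436]
roll_end_a 0.67 [0.3771 0.1906 0.0215]
roll_end_a 0.62 [0.4539 0.2246 0.0168]
gripper_force: 0.0
tcp [0.5502 0.1801 0.2532] [ 0.000e+00  7.072e-01  7.070e-01 -3.000e-04]
2870.0 (array([ 0.55007205,  0.15605112, -0.02902718,  0.03332236]), np.float64(0.03499674312318479))
both (array([ 0.54997505,  0.1571658 , -0.02984374,  0.0360465 ]), np.float64(0.04639949150100542))
roll 0.77 [0.5224 0.3238 0.0189]
roll 0.74 [0.4188 0.21   0.0163]
roll 0.67 [0.5515 0.1589 0.0453]
rest 0.34 [0.5534 0.2079 0.0433]
roll_end_a 0.88 [0.376  0.1925 0.0182]
roll_end_a 0.75 [0.5476 0.1126 0.0503]
roll_end_a 0.73 [0.5511 0.2041 0.0431]
roll_end_a 0.69 [0.4571 0.2242 0.0158]
```

View pics/r2.png

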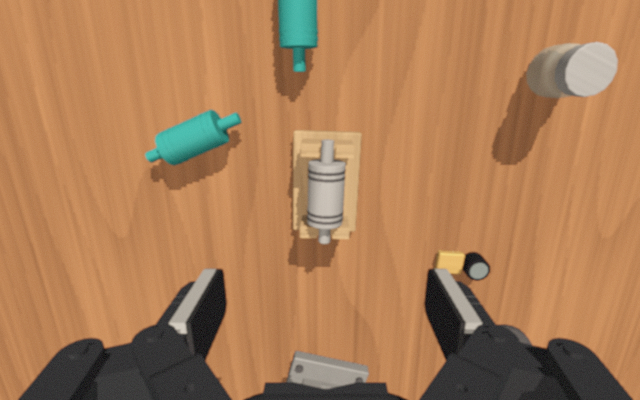

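Wrist view r2: steel roll on the rest at (326,192), turquoise ones at (195,137) and (298,30), and the mill's edge at (330,368). The roll is at x 0.550, y 0.158, z 0.045, with its axis turned −0.03. Next I descend, starting with the coarse part and a check.

In the tool's units: 0.04 m is 0.08, -0.0216 m is -0.0432, 0.03 rad is 0.0075.

```bash
python3 -m jog '[{"tx": -0.0432, "yaw": 0.0075, "finger_gap": 0.085}, {"tz": 0.08, "finger_gap": 0.085}, {"tz": 0.08, "finger_gap": 0.085}, {"tz": 0.08, "finger_gap": 0.085}, {"finger_gap": 0.085}]' |tail -1
rm rv.pkl; python3 rl.py r3
```

```text
gripper_force: 0.0
tcp [0.5474 0.1579 0.1299] [-0.0021  0.718   0.6961 -0.0039]
7290.0 (array([ 0.55243961,  0.1590553 , -0.0267954 ,  0.04374894]), np.float64(0.025951200597928548))
roll 0.72 [0.4181 0.2118 0.0181]
roll 0.68 [0.5525 0.1608 0.0493]
roll_end_a 0.95 [0.3819 0.1918 0.0221]
roll_end_a 0.76 [0.5512 0.1154 0.0537]
roll_end_a 0.69 [0.5271 0.278  0.0242]
roll_end_a 0.68 [0.5526 0.206  0.0466]
```

View pics/r3.png

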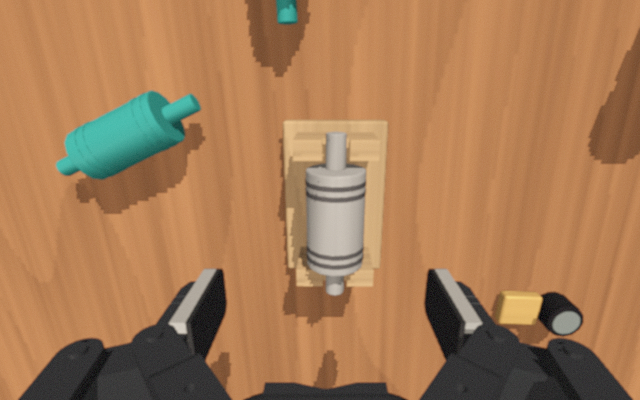

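Close view r3: the steel roll lies between the jaws at (335,220), axis aligned with the tool. It's at x 0.5515, y 0.159. I'll let the arm settle and read the pose.

```bash
python3 -m jog '[{"finger_gap": 0.085}, {"finger_gap": 0.085}, {"finger_gap": 0.085}]'; rm rv.pkl; python3 rl.py r4
```

```text
time_s: 6.68
tcp_pos: [0.551, 0.1597, 0.1348]
eef_rot: [0.001, 0.718, 0.696, 0.001]
ft_force: [-0.4, -0.2, 0.3]
finger_gap: 0.085
gripper_force: 0.0
tcp [0.5507 0.1596 0.1345] [4.000e-04 7.176e-01 6.965e-01 8.000e-04]
6752.0 (array([ 0.54978417,  0.15813434, -0.03046097,  0.03966181]), np.float64(0.022283553805846457))
roll 0.87 [0.5499 0.159  0.0474]
roll 0.64 [0.4162 0.2107 0.014 ]
rest 0.34 [0.7205 0.0588 0.0041]
roll_end_a 0.96 [0.3777 0.1913 0.02  ]
roll_end_a 0.93 [0.5258 0.2748 0.0237]
roll_end_a 0.85 [0.5498 0.1138 0.0488]
roll_end_a 0.81 [0.5527 0.2053 0.0413]
```

In the tool's units: 0.03 m is 0.06, 0.0235 m is 0.047.

```bash
python3 -m jog '[{"tz": 0.06, "finger_gap": 0.085}, {"tz": 0.06, "finger_gap": 0.085}, {"tz": 0.047, "finger_gap": 0.085}, {"finger_gap": 0.085}, {"finger_gap": 0.085}]'
python3 -m jog '[{"finger_gap": 0.045}, {"finger_gap": 0.038}, {"finger_gap": 0.034}, {"finger_gap": 0.03}, {"finger_gap": 0.03}]' 60
python3 -m jog '[{"finger_gap": 0.03}, {"finger_gap": 0.03}, {"finger_gap": 0.03}, {"finger_gap": 0.03}]' 80
```

```text
time_s: 7.35
tcp_pos: [0.5494, 0.1592, 0.0489]
eef_rot: [-0.001, 0.718, 0.696, -0.001]
ft_force: [0.0, -0.1, 1.6]
finger_gap: 0.085
gripper_force: 0.0
time_s: 7.77
tcp_pos: [0.5515, 0.1596, 0.0513]
eef_rot: [0.001, 0.718, 0.696, 0.001]
ft_force: [1.1, -0.4, 4.5]
finger_gap: 0.0343
gripper_force: 59.1
time_s: 8.1
tcp_pos: [0.5515, 0.1596, 0.0514]
eef_rot: [0.001, 0.718, 0.696, 0.001]
ft_force: [0.1, -1.0, 5.6]
finger_gap: 0.0342
gripper_force: 78.8
```

In the tool's units: -0.02 m is -0.04, -0.01 m is -0.02.

```bash
python3 -m jog '[{"tz": -0.012, "finger_gap": 0.03}, {"tz": -0.02, "finger_gap": 0.03}, {"tz": -0.04, "finger_gap": 0.03}, {"finger_gap": 0.03}, {"finger_gap": 0.03}]'
python3 -m jog '[{"finger_gap": 0.03}, {"finger_gap": 0.03}, {"finger_gap": 0.03}, {"finger_gap": 0.03}]'
python3 - <<'E'
from h import *
o=env.get_obs();print(np.round(o["ft_force"],2),np.round(o["moment"],3))
E
```

```text
time_s: 8.52
tcp_pos: [0.551, 0.1597, 0.0869]
eef_rot: [0.001, 0.718, 0.696, 0.001]
ft_force: [-0.8, -0.7, -5.0]
finger_gap: 0.0336
gripper_force: 80.7
time_s: 8.85
tcp_pos: [0.5498, 0.1593, 0.0851]
eef_rot: [-0.0, 0.718, 0.696, -0.001]
ft_force: [-0.0, -1.0, -4.7]
finger_gap: 0.0338
gripper_force: 80.7
[-0.01 -0.98 -4.68] [-0.016  0.007 -0.076]
```

The roll is held and weighs about 4.9 N. Next I lift it, carry it over the mill, turn and look.

In the tool's units: -0.035 m is -0.07, -0.03 m is -0.06.

```bash
python3 -m jog '[{"tz": -0.07, "finger_gap": 0.03}, {"tz": -0.07, "finger_gap": 0.03}, {"tz": -0.03, "finger_gap": 0.03}, {"tx": -0.06, "finger_gap": 0.03}, {"tx": -0.07, "finger_gap": 0.03}]' |tail -1
python3 -m jog '[{"tx": -0.08, "finger_gap": 0.03}, {"tx": -0.08, "finger_gap": 0.03}, {"tx": -0.08, "finger_gap": 0.03}, {"tx": -0.08, "finger_gap": 0.03}, {"tx": -0.07, "finger_gap": 0.03}]' |tail -1
python3 -m jog '[{"tx": -0.06, "finger_gap": 0.03}, {"tx": -0.05, "ty": -0.002, "finger_gap": 0.03}, {"yaw": 0.03, "finger_gap": 0.03}, {"yaw": 0.0265, "finger_gap": 0.03}, {"finger_gap": 0.03}]' |tail -1
python3 -m jog '[{"finger_gap": 0.03}, {"finger_gap": 0.03}, {"finger_gap": 0.03}, {"finger_gap": 0.03}, {"finger_gap": 0.03}]'
cat > fm.py <<'E'
from fit import *
import sys
im=env.camera("wrist");save(sys.argv[1]+".png",im);o=env.get_obs()
t=o["tcp_pos"];q=o["eef_rot"];a=2*np.arctan2(q[2],q[1]);print("tcp",np.round(t,4),"xang-90",round(a-np.pi/2,4))
p=env.camera_params("wrist")
for n,P,x0 in(("roll",ROLL,[t[0],t[1],a-np.pi/2,t[2]-.0055]),):
    v=mask(n,"wrist",[t[0],t[1],t[2]+.01])
    if v is None: print("no",n);continue
    x,c=fit([v],P,x0);print(n,v[1].sum(),np.round(x,4),round(c,3))
E
python3 fm.py m1
python3 - <<'E'
from h import *
p=env.camera_params("wrist")
for n in["mill","mill_slot_p","mill_home","roll_end_a"]:
    for d in env.tip_of(n,"wrist")[:3]:
        w=world(p,d["position"]);print(n,round(d["confidence"],2),np.round(w,4),np.round(proj(p,w)))
E
```

```text
gripper_force: 82.5
gripper_force: 82.5
gripper_force: 82.4
time_s: 10.52
tcp_pos: [0.5399, -0.1551, 0.1708]
eef_rot: [0.0, 0.791, 0.612, -0.0]
ft_force: [0.4, 0.2, -5.1]
finger_gap: 0.0337
gripper_force: 82.4
tcp [ 0.5399 -0.1551  0.1708] xang-90 -0.2548
roll 15462.0 [ 0.5389 -0.1568 -0.2542  0.1607] 0.031
roll_end_a 0.95 [ 0.5539 -0.1143  0.1635] [335. 190.]
roll_end_a 0.91 [ 0.5257 -0.2004  0.1708] [321. 389.]
```

View pics/m1.png

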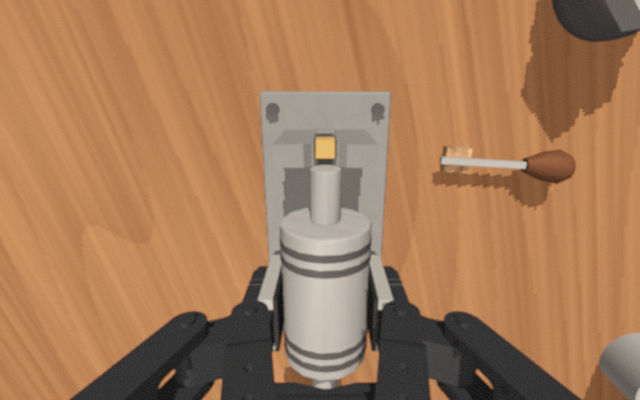

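View m1: the roll is held over the mill. Its far journal tip is at (325,168), the shoe at (325,148) and the plate's far corners at (262,93) and (390,93), so the yaw matches. I'll refine the axial offset using the known heights.

```bash
cat > ax.py <<'E'
from fit import *
import sys,pickle
from brass import on
o=env.get_obs();t=o["tcp_pos"];q=o["eef_rot"];a=2*np.arctan2(q[2],q[1])-np.pi/2
p=env.camera_params("wrist");im=env.camera("wrist")
v=mask("roll","wrist",[t[0],t[1],t[2]+.01])
ax=np.array([-np.sin(a),np.cos(a)]);ay=np.array([np.cos(a),np.sin(a)])
for dz in(.003,.0045,.006,.0075):
    P=[r+np.array([0,0,t[2]-dz]) for r in ROLL]
    x,c=fit([v],P,[t[0],t[1],a]);d=x[:2]-t[:2];print("roll dz",dz,"axial",np.round(d@ax*1e3,1),"lat",np.round(d@ay*1e3,1),"yaw",round(x[2]-a,4),round(c,4))
# plate far edge via mask
hsv=cv2.cvtColor(im,cv2.COLOR_RGB2HSV);g=(hsv[:,:,1]<60).astype(np.uint8)
n,l,s,c=cv2.connectedComponentsWithStats(g);m=(l==l[105,325])
top=[np.argmax(m[:,u]) for u in range(280,372)];print("top",np.median(top),top[0],top[-1])
rows=range(105,180,5);L=[np.argmax(m[r]) for r in rows];R=[639-np.argmax(m[r][::-1]) for r in rows];print(L,R)
W=on(p,(325,np.median(top)-.0),.015);M=W[:2]
print("far edge minus tcp axial",(M-t[:2])@ax,"-> mill centre axial",((M-t[:2])@ax-.075)*1e3)
for r,i,j in zip(rows,L,R):
    if r%15==0: print(r,"lat",np.round([((on(p,(k,r),.015)[:2])-t[:2])@ay*1e3 for k in(i,j+1)],1))
E
python3 ax.py
```

```text
roll dz 0.003 axial 0.3 lat -0.4 yaw 0.0062 0.0949
roll dz 0.0045 axial -0.1 lat -0.6 yaw 0.0027 0.0773
roll dz 0.006 axial -0.4 lat -0.5 yaw 0.0016 0.0592
roll dz 0.0075 axial -0.8 lat -0.5 yaw -0.0012 0.0426
top 91.0 91 91
[np.int64(261), np.int64(261), np.int64(261), np.int64(261), np.int64(262), np.int64(262), np.int64(262), np.int64(263), np.int64(263), np.int64(263), np.int64(263), np.int64(264), np.int64(264), np.int64(264), np.int64(265)] [np.int64(389), np.int64(389), np.int64(388), np.int64(388), np.int64(388), np.int64(387), np.int64(387), np.int64(387), np.int64(387), np.int64(386), np.int64(386), np.int64(386), np.int64(385), np.int64(385), np.int64(385)]
far edge minus tcp axial 0.07573006936394625 -> mill centre axial 0.730069363946248
105 lat [-49.5  48.8]
120 lat [-50.2  48.7]
135 lat [-50.1  48.5]
150 lat [-50.   48.4]
165 lat [-49.8  48.3]
```

In the tool's units: 0.02 m is 0.04, 0.016 m is 0.032.

```bash
python3 -m jog '[{"tx": 0.003, "tz": 0.04, "finger_gap": 0.03}, {"tz": 0.04, "finger_gap": 0.03}, {"tz": 0.032, "finger_gap": 0.03}, {"finger_gap": 0.03}, {"finger_gap": 0.03}]' |tail -1
python3 -m jog '[{"finger_gap": 0.03}, {"finger_gap": 0.03}, {"finger_gap": 0.03}, {"finger_gap": 0.03}, {"finger_gap": 0.03}]'
python3 ax.py
python3 - <<'E'
from h import *
a=env.camera("wrist");b=env.camera("side");c=env.camera("scene");save("m2w.png",a)
A=cv2.resize(a[60:400,200:450],(400,544));B=cv2.resize(b[110:246,340:440],(400,544),interpolation=cv2.INTER_CUBIC)
save("m2.png",np.hstack([A,B]))
E
```

```text
gripper_force: 82.0
time_s: 11.75
tcp_pos: [0.5405, -0.154, 0.1155]
eef_rot: [0.0, 0.792, 0.611, 0.0]
ft_force: [-0.5, -0.2, -4.8]
finger_gap: 0.0339
gripper_force: 82.0
roll dz 0.003 axial 0.4 lat -0.5 yaw 0.005 0.0973
roll dz 0.0045 axial 0.0 lat -0.7 yaw 0.0026 0.0797
roll dz 0.006 axial -0.2 lat -0.6 yaw 0.0018 0.0619
roll dz 0.0075 axial -0.7 lat -0.6 yaw 0.0006 0.0448
top 96.0 95 96
[np.int64(244), np.int64(244), np.int64(244), np.int64(245), np.int64(245), np.int64(245), np.int64(246), np.int64(246), np.int64(246), np.int64(247), np.int64(247), np.int64(248), np.int64(248), np.int64(248), np.int64(249)] [np.int64(404), np.int64(404), np.int64(403), np.int64(403), np.int64(403), np.int64(402), np.int64(402), np.int64(402), np.int64(401), np.int64(401), np.int64(401), np.int64(400), np.int64(400), np.int64(400), np.int64(399)]
far edge minus tcp axial 0.07406748600161212 -> mill centre axial -0.9325139983878822
105 lat [-50.   48.1]
120 lat [-50.   48.1]
135 lat [-50.1  48.2]
150 lat [-50.1  48.2]
165 lat [-50.2  48.2]
```

View pics/m2.png

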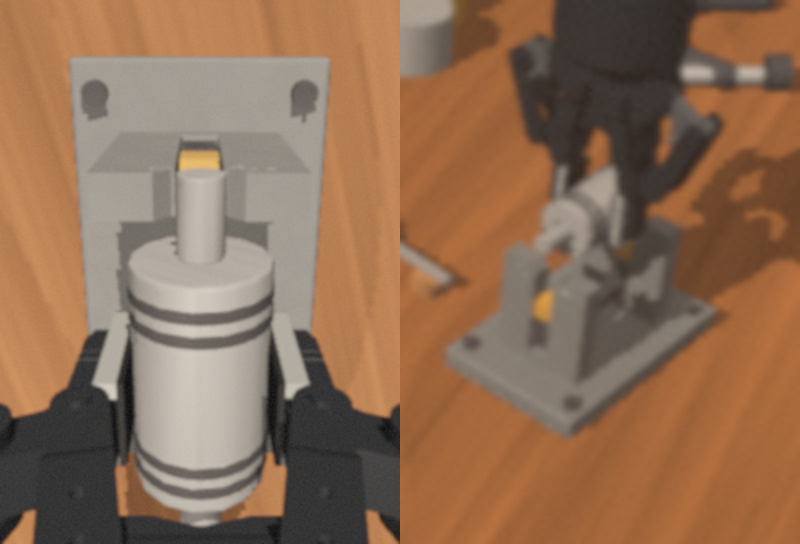

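Wrist crop of m2: the roll is centred between the plate edges and in line with the far shoe and slot. The side crop shows the roll just above the cheeks. I lower in small steps, watching the force.

In the tool's units: 0.006 m is 0.012, 0.005 m is 0.01.

```bash
python3 -m jog '[{"ty": -0.0006, "tz": 0.012, "finger_gap": 0.03}, {"tz": 0.01, "finger_gap": 0.03}, {"finger_gap": 0.03}, {"finger_gap": 0.03}]' | egrep "tcp|ft"
python3 -m jog '[{"tz": 0.006, "finger_gap": 0.03}, {"tz": 0.006, "finger_gap": 0.03}, {"finger_gap": 0.03}, {"finger_gap": 0.03}]'| egrep "tcp|ft"
python3 -m jog '[{"tz": 0.006, "finger_gap": 0.03}, {"tz": 0.006, "finger_gap": 0.03}, {"finger_gap": 0.03}, {"finger_gap": 0.03}]'| egrep "tcp|ft"
python3 -m jog '[{"tz": 0.004, "finger_gap": 0.03}, {"tz": 0.004, "finger_gap": 0.03}, {"finger_gap": 0.03}, {"finger_gap": 0.03}]'| egrep "tcp|ft"
```

```text
tcp_pos: [0.5394, -0.1537, 0.1031]
ft_force: [-0.2, 0.3, -4.4]
tcp_pos: [0.5398, -0.1538, 0.0976]
ft_force: [0.0, -0.4, -4.7]
tcp_pos: [0.5397, -0.1538, 0.0915]
ft_force: [0.2, -0.7, -4.6]
tcp_pos: [0.5398, -0.1538, 0.0877]
ft_force: [-0.6, -0.5, -5.3]
```

In the tool's units: 0.0015 m is 0.003.

```bash
python3 -m jog '[{"tz": 0.003, "finger_gap": 0.03}, {"tz": 0.003, "finger_gap": 0.03}, {"finger_gap": 0.03}, {"finger_gap": 0.03}]' | egrep "tcp|ft"
python3 -m jog '[{"tz": 0.002, "finger_gap": 0.03}, {"tz": 0.002, "finger_gap": 0.03}, {"finger_gap": 0.03}, {"finger_gap": 0.03}]'| egrep "tcp|ft"
python3 -m jog '[{"tz": 0.002, "finger_gap": 0.03}, {"tz": 0.002, "finger_gap": 0.03}, {"finger_gap": 0.03}, {"finger_gap": 0.03}]'| egrep "tcp|ft"
python3 -m jog '[{"tz": 0.002, "finger_gap": 0.03}, {"tz": 0.002, "finger_gap": 0.03}, {"finger_gap": 0.03}, {"finger_gap": 0.03}]'| egrep "tcp|ft"
```

```text
tcp_pos: [0.5398, -0.1539, 0.0847]
ft_force: [-0.1, -0.9, -5.4]
tcp_pos: [0.5399, -0.1539, 0.0827]
ft_force: [0.9, 0.2, -4.4]
tcp_pos: [0.5398, -0.1538, 0.0807]
ft_force: [0.4, -0.8, -5.2]
tcp_pos: [0.5399, -0.1538, 0.0788]
ft_force: [0.1, 0.3, -5.0]
```

```bash
cat > o.py <<'E'
from h import *
o=env.get_obs();q=o["eef_rot"];a=2*np.arctan2(q[2],q[1])-np.pi/2;ay=np.array([np.cos(a),np.sin(a)])
print("t",round(o["time_s"],2),"z",round(o["tcp_pos"][2],4),"F",np.round(o["ft_force"],1),"M about lat",round(float(o["moment"][:2]@ay),3),np.round(o["moment"],2),round(o["finger_gap"],4))
E
python3 -m jog '[{"tz": 0.002, "finger_gap": 0.03}, {"tz": 0.002, "finger_gap": 0.03}, {"finger_gap": 0.03}, {"finger_gap": 0.03}]' >/dev/null; python3 o.py
python3 -m jog '[{"tz": 0.002, "finger_gap": 0.03}, {"tz": 0.002, "finger_gap": 0.03}, {"finger_gap": 0.03}, {"finger_gap": 0.03}]' >/dev/null; python3 o.py
python3 -m jog '[{"tz": 0.002, "finger_gap": 0.03}, {"finger_gap": 0.03}, {"finger_gap": 0.03}]' >/dev/null; python3 o.py
python3 -m jog '[{"tz": 0.002, "finger_gap": 0.03}, {"finger_gap": 0.03}, {"finger_gap": 0.03}]' >/dev/null; python3 o.py
```

```text
t 15.0 z 0.0768 F [-0.2  0.2 -5. ] M about lat -0.049 [-0.04  0.04 -0.01] 0.0341
t 15.33 z 0.075 F [-0.1 -1.  -0.4] M about lat -0.362 [-0.34  0.12  0.06] 0.0341
t 15.58 z 0.074 F [-0.5  0.7  1. ] M about lat -0.117 [-0.1   0.07 -0.02] 0.0331
t 15.83 z 0.073 F [-0.1  0.4  2.8] M about lat -0.001 [0.02 0.1  0.03] 0.0337
```

In the tool's units: 0.0007 m is 0.0014.

```bash
python3 -m jog '[{"tz": 0.0014, "finger_gap": 0.03}, {"finger_gap": 0.03}, {"finger_gap": 0.03}]' >/dev/null; python3 o.py
python3 -m jog '[{"tz": 0.0014, "finger_gap": 0.03}, {"finger_gap": 0.03}, {"finger_gap": 0.03}]' >/dev/null; python3 o.py
python3 -m jog '[{"tz": 0.001, "finger_gap": 0.03}, {"finger_gap": 0.03}, {"finger_gap": 0.03}]' >/dev/null; python3 o.py
```

```text
t 16.08 z 0.0722 F [-0.8 -0.3  3.5] M about lat -0.065 [-0.04  0.11 -0.05] 0.0339
t 16.33 z 0.0714 F [ 0.1 -0.3  2.7] M about lat -0.038 [-0.06 -0.06 -0.  ] 0.0338
t 16.58 z 0.0709 F [0.8 0.1 3.2] M about lat 0.023 [ 0.01 -0.05  0.01] 0.0338
```

In the tool's units: 0.0005 m is 0.001.

```bash
python3 -m jog '[{"tz": 0.001, "finger_gap": 0.03}, {"finger_gap": 0.03}, {"finger_gap": 0.03}]' >/dev/null; python3 o.py
python3 -m jog '[{"tz": 0.001, "finger_gap": 0.03}, {"finger_gap": 0.03}, {"finger_gap": 0.03}]' >/dev/null; python3 o.py
python3 -m jog '[{"tz": 0.001, "finger_gap": 0.03}, {"finger_gap": 0.03}, {"finger_gap": 0.03}]' >/dev/null; python3 o.py
```

```text
t 16.83 z 0.0704 F [0.3 0.1 3.7] M about lat -0.031 [-0.06 -0.11 -0.03] 0.0336
t 17.08 z 0.0699 F [-0.1  0.1  3.4] M about lat 0.066 [ 0.05 -0.06 -0.06] 0.0332
t 17.33 z 0.0694 F [0.8 0.3 2.5] M about lat -0.005 [-0.04 -0.13 -0.05] 0.0339
```

In the tool's units: 0.0005 m is 0.001.

```bash
python3 -m jog '[{"tz": 0.001, "finger_gap": 0.03}, {"finger_gap": 0.03}, {"finger_gap": 0.03}]' >/dev/null; python3 o.py
python3 -m jog '[{"tz": 0.001, "finger_gap": 0.03}, {"finger_gap": 0.03}, {"finger_gap": 0.03}]' >/dev/null; python3 o.py
```

```text
t 17.58 z 0.069 F [ 1.3 -0.2  3.9] M about lat -0.015 [-0.03 -0.04  0.02] 0.0339
t 17.83 z 0.0688 F [-0.  -0.1  6.4] M about lat 0.048 [ 0.05  0.01 -0.01] 0.0338
```

In the tool's units: 0.0004 m is 0.0008.

```bash
python3 -m jog '[{"tz": 0.0008, "finger_gap": 0.03}, {"finger_gap": 0.03}, {"finger_gap": 0.03}]' >/dev/null; python3 o.py
python3 -m jog '[{"tz": 0.0008, "finger_gap": 0.03}, {"finger_gap": 0.03}, {"finger_gap": 0.03}]' >/dev/null; python3 o.py
```

```text
t 18.08 z 0.0686 F [0.3 1.2 8.8] M about lat -0.014 [0.02 0.14 0.01] 0.0337
t 18.33 z 0.0684 F [-1.7  0.5 11.4] M about lat -0.002 [0.06 0.22 0.02] 0.0336
```

Both ends came home with no moment, so it is level. I average the force while holding.

```bash
for i in 1 2 3 4; do python3 -m jog '[{"finger_gap": 0.03}]' >/dev/null; python3 o.py; done
```

```text
t 18.42 z 0.0683 F [-1.2  0.4 11.1] M about lat 0.029 [ 0.08  0.2  -0.01] 0.0339
t 18.5 z 0.0684 F [-1.   0.5 10.8] M about lat 0.008 [ 0.06  0.19 -0.02] 0.0341
t 18.58 z 0.0684 F [-1.   0.5 10.6] M about lat 0.069 [ 0.12  0.19 -0.03] 0.0339
t 18.67 z 0.0684 F [-0.8  0.2 10.4] M about lat -0.026 [ 0.01  0.14 -0.03] 0.0334
```

The rows are not in the units I measure in: shifts go in shares of 500 mm and turns go in shares of 4 rad. I convert before sending: 0.0003 m is 0.0006.

```bash
python3 -m jog '[{"tz": 0.0006, "finger_gap": 0.03}, {"finger_gap": 0.03}]' >/dev/null; python3 o.py
for i in 1 2 3 4 5; do python3 -m jog '[{"finger_gap": 0.03}]' >/dev/null; python3 o.py; done
```

```text
t 18.83 z 0.0682 F [-1.7  0.8 12.9] M about lat 0.028 [ 0.1   0.27 -0.03] 0.034
t 18.92 z 0.0682 F [-2.4  0.7 11.9] M about lat 0.033 [0.09 0.2  0.01] 0.0338
t 19.0 z 0.0682 F [-0.7  0.2 13.3] M about lat 0.029 [ 0.11  0.29 -0.01] 0.0338
t 19.08 z 0.0682 F [-1.  -0.3 12.8] M about lat -0.008 [0.05 0.24 0.04] 0.0334
t 19.17 z 0.0682 F [-1.5  1.  12.9] M about lat 0.002 [ 0.08  0.29 -0.06] 0.034
t 19.25 z 0.0682 F [-1.4  0.  12.4] M about lat 0.068 [ 0.14  0.26 -0.  ] 0.0338
```

In the tool's units: -0.0006 m is -0.0012, -0.0004 m is -0.0008.

```bash
python3 -m jog '[{"finger_gap": 0.03}, {"finger_gap": 0.03}, {"finger_gap": 0.03}, {"finger_gap": 0.03}]' >/dev/null; python3 o.py
python3 -m jog '[{"finger_gap": 0.03}, {"finger_gap": 0.03}, {"finger_gap": 0.03}, {"finger_gap": 0.03}]' >/dev/null; python3 o.py
python3 -m jog '[{"tz": -0.0012, "finger_gap": 0.03}, {"tz": -0.0012, "finger_gap": 0.03}, {"tz": -0.0008, "finger_gap": 0.03}, {"finger_gap": 0.03}, {"finger_gap": 0.03}]' >/dev/null; python3 o.py
python3 -m jog '[{"finger_gap": 0.03}, {"finger_gap": 0.03}]' >/dev/null; python3 o.py
```

```text
t 19.58 z 0.0682 F [-2.1  0.8 11.9] M about lat 0.029 [ 0.1   0.26 -0.03] 0.0335
t 19.92 z 0.0682 F [-0.5  0.5 12.7] M about lat 0.041 [ 0.12  0.29 -0.02] 0.0338
t 20.33 z 0.0689 F [ 1.  -0.4  5. ] M about lat 0.028 [ 0.01 -0.08 -0.04] 0.0338
t 20.5 z 0.0689 F [0.1 0.2 4.7] M about lat 0.022 [ 0.   -0.07 -0.03] 0.0337
```

In the tool's units: -0.0004 m is -0.0008, -0.0003 m is -0.0006.

```bash
python3 -m jog '[{"tz": -0.0008, "finger_gap": 0.03}, {"tz": -0.0006, "finger_gap": 0.03}, {"finger_gap": 0.03}, {"finger_gap": 0.03}]' >/dev/null; python3 o.py
python3 -m jog '[{"finger_gap": 0.036}, {"finger_gap": 0.039}, {"finger_gap": 0.042}, {"finger_gap": 0.045}, {"finger_gap": 0.05}]' 20 >/dev/null; python3 o.py
python3 -m jog '[{"finger_gap": 0.055}, {"finger_gap": 0.055}, {"finger_gap": 0.055}]' >/dev/null; python3 o.py
python3 - <<'E'
from h import *
a=env.camera("wrist");b=env.camera("side");c=env.camera("scene")
A=cv2.resize(a[60:400,200:450],(400,544));B=cv2.resize(b[110:246,340:440],(400,544),interpolation=cv2.INTER_CUBIC)
save("m3.png",np.hstack([A,B]))
E
```

```text
t 20.83 z 0.0692 F [ 1.2  0.2 -1.6] M about lat 0.027 [-0.01 -0.15 -0.07] 0.0336
t 21.25 z 0.0697 F [-0.4  0.4  0.1] M about lat -0.041 [-0.03  0.04  0.05] 0.0498
t 21.5 z 0.0697 F [ 0.6  0.5 -0. ] M about lat 0.01 [ 0.02  0.02 -0.03] 0.0551
```

View pics/m3.png

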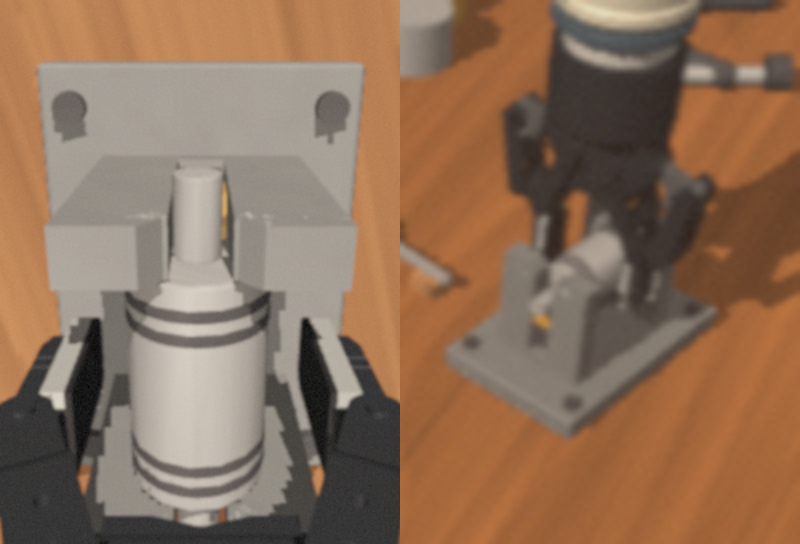

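Crops of m3: both journals lie in their slots, with the roll free between open jaws and no force on the wrist. I retract straight up, check the ends' heights from above, and compare the bystanders with their starting places.

In the tool's units: -0.035 m is -0.07, -0.03 m is -0.06.

```bash
python3 -m jog '[{"tz": -0.01, "finger_gap": 0.06}, {"tz": -0.03, "finger_gap": 0.06}, {"tz": -0.06, "finger_gap": 0.06}, {"tz": -0.07, "finger_gap": 0.06}, {"tz": -0.07, "finger_gap": 0.06}]' >/dev/null
python3 -m jog '[{"tz": -0.06, "finger_gap": 0.06}, {"finger_gap": 0.06}, {"finger_gap": 0.06}, {"finger_gap": 0.06}]' >/dev/null; python3 o.py
python3 - <<'E'
from h import *
for c in["wrist","side","scene"]:
    p=env.camera_params(c);im=env.camera(c);save("end_"+c+".png",im)
    for n in["roll","roll_end_a","mill"]+(["jar","loupe","graver","ballvise"] if c=="scene" else []):
        for d in env.tip_of(n,c)[:3]:
            w=world(p,d["position"])
            print(c,n,round(d["confidence"],2),np.round(w,4))
a=cv2.imread("pics/end_wrist.png")[:,:,::-1];b=cv2.imread("pics/end_side.png")[:,:,::-1]
save("m4.png",np.hstack([cv2.resize(a[40:312,220:420],(400,544)),cv2.resize(b[110:246,340:440],(400,544))]))
E
```

```text
t 22.4 z 0.2195 F [-0.3  0.6 -0.3] M about lat 0.018 [0.02 0.01 0.01] 0.0603
wrist roll 0.64 [ 0.5413 -0.156   0.0641]
wrist roll_end_a 0.74 [ 0.5521 -0.1076  0.0613]
wrist roll_end_a 0.68 [ 0.5263 -0.198   0.0662]
side roll 0.96 [0.4152 0.2086 0.0111]
side roll 0.59 [ 0.5383 -0.1535  0.0604]
side roll 0.58 [0.5253 0.3288 0.0148]
side roll_end_a 0.86 [ 0.53   -0.1976  0.0636]
side roll_end_a 0.85 [0.5237 0.3683 0.0161]
side roll_end_a 0.84 [0.5247 0.2794 0.0177]
side mill 0.97 [ 0.5382 -0.1555 -0.0045]
side mill 0.49 [ 0.5481  0.1578 -0.0009]
scene roll 0.97 [0.525  0.3273 0.019 ]
scene roll 0.82 [ 0.534  -0.1511  0.0574]
scene roll 0.73 [0.5518 0.1588 0.0033]
scene roll_end_a 0.89 [ 0.5259 -0.1952  0.0612]
scene roll_end_a 0.77 [0.4556 0.2275 0.0177]
scene roll_end_a 0.69 [0.3768 0.1938 0.0181]
scene mill 0.84 [ 0.5367 -0.1564 -0.0024]
scene jar 0.73 [ 7.695e-01  2.742e-01 -2.000e-04]
scene jar 0.64 [ 0.5268 -0.1924  0.0626]
scene loupe 0.86 [0.7181 0.063  0.0011]
scene graver 0.67 [ 0.7317 -0.1901 -0.0039]
scene graver 0.15 [ 0.5518 -0.1059  0.0654]
scene ballvise 0.76 [ 0.7693 -0.058  -0.0043]
```

View pics/m4.png

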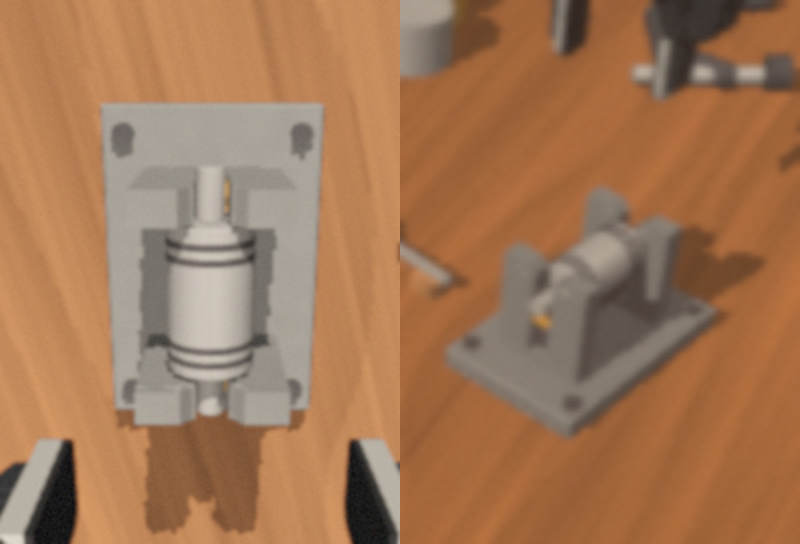

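The roll lies level in both slots, the bystanders haven't moved, and the gripper is well clear.

```bash
python3 -c "
from rig import env
print(env.hand_in())"
```

```text
the job is handed in; nothing more can be done
None
```

I seated the steel roll level in both mill slots and handed the job in at about 22.5 s; the bedding push was 12.7 N at the wrist (about 17.6 N with the roll's weight), held for just over 1 s, kept below 15 N so the total stayed under 18 N, and the other things have not moved.

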